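Second tape roll onto the occupied hook

ROBOT

A 6-joint arm with a two-finger parallel gripper is mounted at the origin on a cart in front of the work surface, level with it; the furniture and walls round the work are solid. World frame = base frame: x ahead of the robot, y to its left, z up, the work surface at z = 0. Lengths are in mm, angles in rad, forces in N, time in s.
With the tool pointing down it reaches from about 325 to 750 mm from the base axis. Payload 7.6 kg.
Tool frame: the origin (TCP) lies at the very end of the fingers, on their centre line; the grasp point (between the pads) lies tcp_to_grasp behind it (tcp_to_grasp is the distance from the TCP to the grasp point, in mm); z points along the fingers, x is the direction in which the jaws open and shut, and the axes are right-handed (so a half turn about z gives the same grasp; the last joint's range is limited). The gripper opens to 85 mm and grips with 20 to 120 N. Pads are 22 mm wide; open, the fingers measure 114 mm over their backs; the gripper's body (76 mm by 85 mm) begins 54 mm behind the grasp point. The pads swing forward as they close: fully open they stand 13 mm farther back than shut.
Start: joints at [-1.27, 0.052, 1.401, -0, 1.689, -0.07], TCP at [190.265, -489.331, 231.323] pointing down, gripper open.
Joint ranges: [-2.9, 2.9], [-0.91, 2.17], [0.12, 2.37], [-1.06, 4.2], [0.26, 2.73], [-2.93, 2.93]. Speed limits (rad/s): [2.57, 2.57, 3.01, 3.14, 3.14, 3.14].

INTERFACE

Orientations are given as a unit quaternion [x, y, z, w].
In Python, from bench import get_obs, get_image, camera_info, finish_job, tcp_to_grasp gives the robot as it stands.
- The arm moves only by the tool move_arm, never from a script. Its argument "deltas" is a list of rows, each an object with "offset": the shift along the tool's x, y, z in mm, a list of three; "rotation": the turn, a rotation vector about the tool's x, y, z in rad, a list of three; "fingers": the finger opening in mm, from 0 to 85.4. A call has 1 to 10 rows; each row is the pose to reach, as a shift and turn from the pose measured when the call began, along the tool's axes at that moment; what a row does not reach only later rows make up. A row lasts 1/10 s, in which the tool goes at most 50 mm and 8.59 degrees, less where a joint would pass 70% of its speed; a pose out of reach is approached as far as the arm can. A call with a gripper value outside its range is refused whole. The fingers move at their own pace and stop on an object; the grip force is fixed at half the most. Time passes only in rows, so rows that repeat a pose let the fingers close. It gives the time, the measured TCP pose, the force and the opening at its end, in the units of the state.
- get_obs(): the state, without advancing time (a new reading comes with each control period).
- get_image(name): name is "side" or "top" or "wrist"; returns the picture (400x640x3 uint8, red, green, blue); there is no depth.
- camera_info(name): a dict with "intrinsics" (3x3 intrinsics, pixels), "eye" and "attitude" of the camera in the world. Camera axes: x right, y down, z forward; pixel columns grow to the right and rows downward; lengths in mm; the calibration is good to about 2 mm. A picture is of the moment at which its call begins: read the wrist's pose just before it. camera_info takes no time and is no camera call; for the wrist camera it gives the pose at the moment of the call.
- finish_job(): hands the job in, once; it reports no verdict.
The state is a dict: "time": time; "qpos": joint angles; "qvel": joint speeds; "joint_torque": joint torques, N m; "tool_pos": TCP position; "tcp_rot": TCP orientation; "ft_force": force on the tool from outside, world axes, zero at the start; "moment": the same for the moment, N m; "width": opening from 0.0 (shut) to 1.0 (fully open).
Only numpy, scipy, OpenCV 4.12 (cv2) and the standard library are available. Lean on these libraries where they do the work, as an engineer would, in place of code of your own. Each camera call takes 0.05 s, during which the arm holds its last target.

TASK

Hang the tape roll that stands in the plywood cradle on the hook bar, in front of the roll that already hangs there, and let go of it. Then push the front roll back along the bar, so that both slide until the rear one presses on the sprung stop and it gives about 3 millimetres (about 10 N, in no case more than 15), keep that up for a good half second, and ease off slowly so that both stay hanging face to face near the stop. Do not knock the first roll off, and leave the other things on the bench alone.

Things in the scene. Friction and masses are not known exactly. Their poses are not given: they have to be found in the camera images.
- hook: Fixed hook stand; origin on the bench under the axis of its 24 mm square post, z up. A steel bar, 12 mm diameter, axis at z = 150 mm, runs from the post along the stand's own -x (roughly to the robot, yaw varies): straight from x = -12 to -216 mm, then the tip turns up and ends at x = -234 mm, z = 170 mm. Post top z = 168 mm. Base plate x -130 to 20, y -50 to 50, 8 mm high.
- hook_stop (a point): Fixed point on the bar's axis 65 mm from the post's axis, axes as the stand's. Near it is the stop: a sprung disc of 44 mm diameter round the bar. Its front face is anywhere from 16 mm behind to 16 mm before this point, a place that differs each time and is not measured: feel for it. The disc gives 1 mm per 3.5 N, is hard after 6 mm (22 N) and springs back.
- cradle: Fixed plywood cradle, 43 x 104 x 36 mm (its x, y, z); origin at the centre of its underside. Its slot, 29 mm wide, runs along its own y and holds the new roll on edge, the roll's bottom 6 mm and its top 106 mm above the bench. Place and yaw vary; it is left or right of the hook.
- new_roll_centre (a point): Centre of the masking-tape roll standing in the cradle: 100 mm outside, hole 73 to 76 mm (wall 12 to 13.5 mm), 25 mm wide, about 120 g. The point's z is the roll's axis, level, along the cradle's x. Grip it from above across the 25 mm at the top of its wall. Hung on the bar, its centre is about 31 mm below the bar's axis and its top 19 mm above it.
- hung_roll_centre (a point): Centre of the masking-tape roll already on the bar, of the same make and size as the new one. The point's z is its axis, along the bar. At the start it is clear of the stop, with 85 mm or more of straight bar in front of it; it slides at a push of under 2 N. Face to face, the rolls' centres are 25 mm apart.
- bolt_tin: Round open tin of bolts, 82 x 88 x 36 mm, origin under its centre; heavy bystander that does not move.
- wide_roll: Wide tape roll lying flat, 112 mm diameter, 50 mm high, origin under its centre; heavy bystander that does not move.
- timer_box: White timer box, 72 x 93 x 48 mm, origin under its centre; bystander.
- hexkey_stand: Hex keys in a stand, 50 x 102 x 94 mm, origin under its centre; heavy bystander that does not move.
- hardener_bottle: Small bottle with a red cap, 40 mm diameter, 95 mm high, origin under its centre; bystander.
- spatula: Small flat spreader, 112 x 106 x 8 mm, origin under its centre; bystander.
Not all that is in view belongs to the job. Leave any orange look-alike of the part that bears hung_roll_centre alone.

How it is judged:
By the outcome, as a careful person would: the job done as asked, in the order asked, and still so for the second after the job is handed in, with the robot touching nothing.
It also fails if it takes over 67 s, if anything falls off the work surface, if the arm or the gripper's body presses on something with over 40 N, if the wrist force passes 120 N, or if a joint passes its speed limit or range.

## Working session

There is one attempt and no reset: what is moved stays moved. The work goes in short steps, Python scripts to look and compute and a tool call to move; the robot and the scene stay as the last step left them, time stands still between calls to the robot, and variables do not carry over. Pictures are saved under pics/ and viewed, and the job is handed in when it is done.

Besides the shell and the picture viewer there is one more tool, called after ">>>" as name(argument=value, ...), one argument or row to a line, values as JSON. move_arm: Moves the arm, as the interface text tells. Its arguments: {"type":"object","properties":{"deltas":{"type":"array"}},"required":["deltas"]}

```bash
mkdir -p pics; ls; python3 - <<'E'
from bench import *
import cv2
print(get_obs(), tcp_to_grasp)
for n in ("side","top","wrist"):
    ci=camera_info(n);print(n,ci)
    im=get_image(n);cv2.imwrite(f"pics/{n}0.png",im[:,:,::-1])
E
```

```text
pics
{'time': 0.0, 'qpos': array([-1.27031906e+00,  5.28324403e-02,  1.40175222e+00,  1.37996331e-05,
        1.68861813e+00, -7.03300655e-02]), 'qvel': array([-7.99087108e-04,  1.11900094e-03,  3.33528148e-04,  1.41886184e-05,
        2.64438578e-04,  5.83100261e-04]), 'joint_torque': array([ 5.82793728e-04, -3.81662250e+01, -3.60189593e+01,  3.86536738e-05,
        6.12425327e-03,  3.41345572e-05]), 'tool_pos': array([ 190.16026273, -489.01361043,  230.46082038]), 'tcp_rot': array([ 8.25338911e-01, -5.64637082e-01, -6.26611124e-04, -5.05511227e-04]), 'ft_force': array([ 0.73989521, -0.55765092, -0.3475588 ]), 'moment': array([-0.04291676, -0.03163638, -0.01743298]), 'width': 0.9991103091616604} 18.700000000000003
side {'intrinsics': array([[484.46270278,   0.        , 318.89711582],
       [  0.        , 484.46270278, 199.34732967],
       [  0.        ,   0.        ,   1.        ]]), 'eye': array([  499.04551412, -1411.30271881,   919.6078064 ]), 'attitude': array([ 8.73258714e-01, -2.39072469e-02,  5.55541241e-04, -4.86669654e-01])}
top {'intrinsics': array([[382.90413013,   0.        , 313.55480375],
       [  0.        , 382.90413013, 201.27271964],
       [  0.        ,   0.        ,   1.        ]]), 'eye': array([ 295.5682126 , -110.67562746, 1395.01190782]), 'attitude': array([-0.70244961,  0.70487448, -0.07157619,  0.06777435])}
wrist {'intrinsics': array([[302.04831673,   0.        , 316.05735815],
       [  0.        , 302.04831673, 197.69580356],
       [  0.        ,   0.        ,   1.        ]]), 'eye': array([ 261.26682285, -461.21014739,  374.82765445]), 'attitude': array([ 0.81620227, -0.55841018, -0.08424793,  0.12204184])}
```

View pics/side0.png

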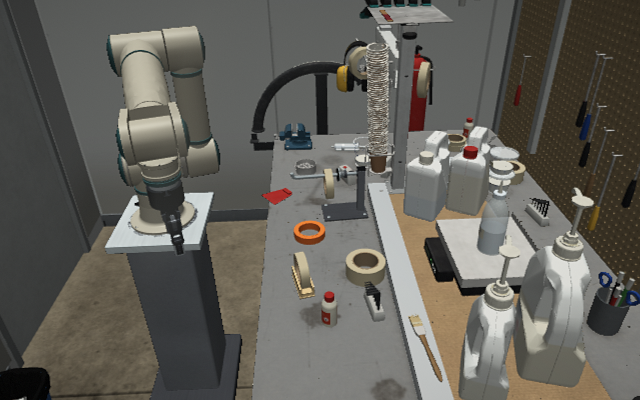

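View pics/top0.png

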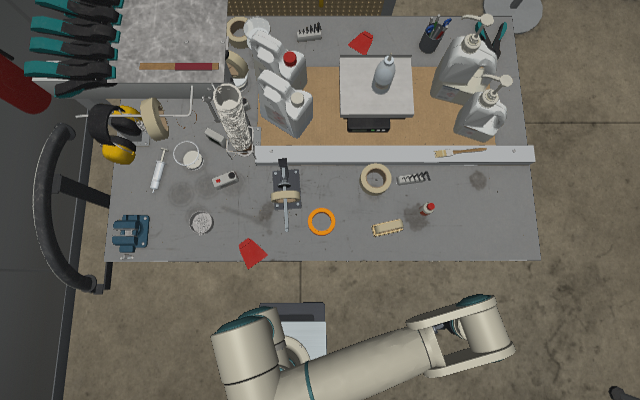

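View pics/wrist0.png

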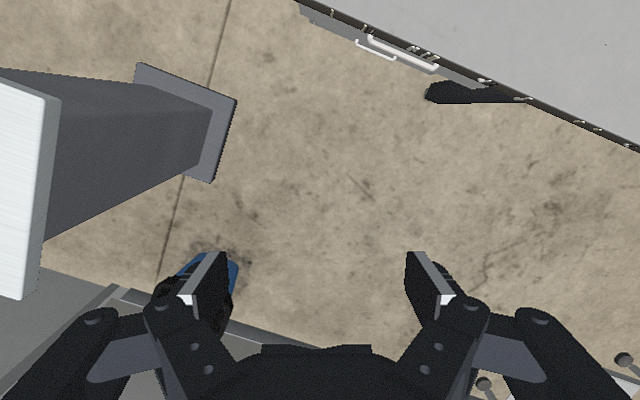

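```bash
cat > h.py <<'E'
import numpy as np, cv2
from bench import *
from scipy.spatial.transform import Rotation as R
def ray(n,uv,ci=None):
    ci=ci or camera_info(n); K=np.array(ci['intrinsics'])
    d=R.from_quat(ci['attitude']).as_matrix()@np.linalg.inv(K)@np.array([uv[0],uv[1],1.])
    return np.array(ci['eye']),d/np.linalg.norm(d)
def onz(n,uv,z,ci=None):
    o,d=ray(n,uv,ci); return o+d*(z-o[2])/d[2]
def proj(n,p,ci=None):
    ci=ci or camera_info(n); q=R.from_quat(ci['attitude']).as_matrix().T@(np.array(p)-ci['eye']); q=np.array(ci['intrinsics'])@q
    return q[:2]/q[2]
def crop(src,dst,x0,y0,x1,y1,s):
    im=cv2.imread(src)[y0:y1,x0:x1]; cv2.imwrite(dst,cv2.resize(im,None,fx=s,fy=s,interpolation=cv2.INTER_CUBIC))
E
python3 - <<'E'
from h import *
crop('pics/top0.png','pics/t_c.png',250,140,450,270,4)
crop('pics/side0.png','pics/s_c.png',250,130,410,330,3)
for n,uv,z in [('top',(387,228),106),('side',(303,257),106),('top',(286,165),168),('top',(286,229),150)]:
    print(n,uv,onz(n,uv,z))
E
```

```text
top (387, 228) [ 460.24843074 -366.70679952  106.        ]
side (303, 257) [ 481.59681469 -387.23788859  106.        ]
top (286, 165) [664.40058848 -26.52474147 168.        ]
top (286, 229) [452.43099325 -27.50009386 150.        ]
```

View pics/t_c.png

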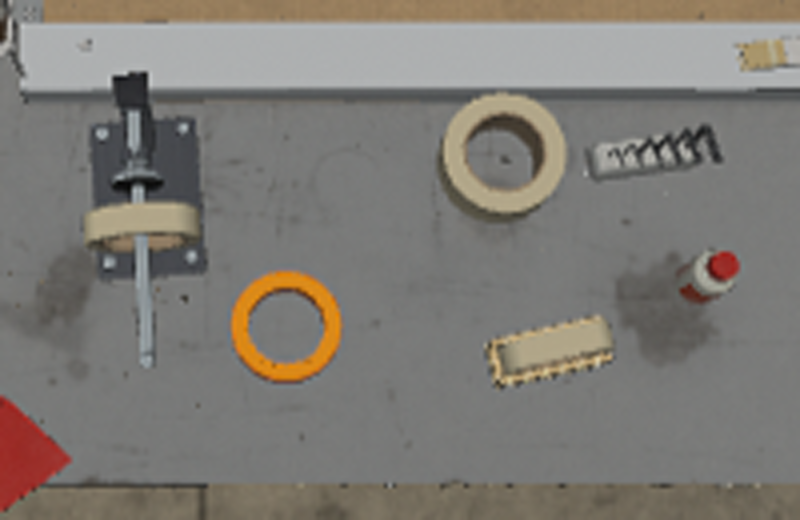

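View pics/s_c.png

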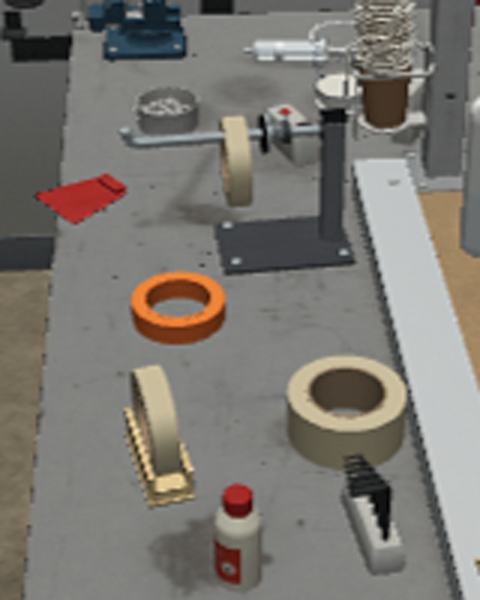

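```bash
cat >> h.py <<'E'
def delta(pos,yaw):
    """tool-frame offset and rotvec to world TCP pos with tool down, tool x at yaw (deg)"""
    o=get_obs(); T=R.from_quat(o['tcp_rot']); y=np.radians(yaw)
    M=np.array([[np.cos(y),np.sin(y),0],[np.sin(y),-np.cos(y),0],[0,0,-1]]).T
    off=T.inv().apply(np.array(pos)-o['tool_pos']); rv=(T.inv()*R.from_matrix(M.T if False else np.array([[np.cos(y),np.sin(y),0],[np.sin(y),-np.cos(y),0],[0,0,-1]]))).as_rotvec()
    print('offset',off.round(1),'rot',rv.round(4),'t',round(o['time'],2),'at',o['tool_pos'].round(1),'F',o['ft_force'].round(2))
E
python3 - <<'E'
from h import *
im=cv2.imread('pics/top0.png'); hsv=cv2.cvtColor(im,cv2.COLOR_BGR2HSV)
m=cv2.inRange(hsv,(12,40,110),(35,160,255)); 
n,l,s,c=cv2.connectedComponentsWithStats(m)
for i in range(1,n):
    if s[i,4]>60 and 250<c[i][0]<450 and 150<c[i][1]<270:
        pts=np.argwhere(l==i)[:,::-1].astype(np.float32); print(s[i],c[i],cv2.minAreaRect(pts))
delta([465,-372,230],14)
E
```

```text
[434 150  13   8  72] [440.22222222 153.16666667] ((440.11541748046875, 153.07691955566406), (6.471832275390625, 11.178619384765625), 78.69007110595703)
[361 163  30  30 446] [375.43049327 178.04932735] ((375.5, 177.5), (29.0, 29.0), 90.0)
[271 191  28  12 246] [284.41056911 195.49186992] ((284.5, 196.5), (11.0, 27.0), 90.0)
[371 219  32  17 355] [387.21408451 227.13239437] ((387.06976318359375, 227.5068817138672), (12.632402420043945, 31.1156005859375), 77.19573211669922)
offset [  -9.6 -298.5    0.7] rot [-9.0000e-04  9.0000e-04 -1.4443e+00] t 0.15 at [ 190.2 -489.1  230.7] F [ 0.37 -0.79 -0.16]
```

>>> move_arm(
  deltas=[
    {"offset": [-2, -40, 0], "rotation": [0, 0, -0.14], "fingers": 85},
    {"offset": [-4, -80, 0], "rotation": [0, 0, -0.28], "fingers": 85},
    {"offset": [-5, -120, 0], "rotation": [0, 0, -0.42], "fingers": 85},
    {"offset": [-6, -160, 0], "rotation": [0, 0, -0.56], "fingers": 85},
    {"offset": [-7, -200, 0], "rotation": [0, 0, -0.7], "fingers": 85},
    {"offset": [-8, -240, 0], "rotation": [0, 0, -0.84], "fingers": 85},
    {"offset": [-9, -270, 0], "rotation": [0, 0, -0.98], "fingers": 85},
    {"offset": [-10, -290, 0], "rotation": [0, 0, -1.12], "fingers": 85},
    {"offset": [-10, -298, 0], "rotation": [0, 0, -1.26], "fingers": 85},
    {"offset": [-10, -298, 0], "rotation": [0, 0, -1.4], "fingers": 85},
  ],
)

```text
time: 1.15
tool_pos: [465.4, -370.9, 229.9]
tcp_rot: [0.995, 0.104, -0.0, -0.001]
ft_force: [0.6, -0.6, -0.0]
width: 1.0
```

>>> move_arm(
  deltas=[
    {"offset": [0, 0, 0], "rotation": [0, 0, 0], "fingers": 85},
    {"offset": [0, 0, 0], "rotation": [0, 0, 0], "fingers": 85},
  ],
)

```text
time: 1.35
tool_pos: [465.3, -370.7, 229.5]
tcp_rot: [0.995, 0.102, -0.001, -0.001]
ft_force: [0.1, -0.1, -0.7]
width: 0.993
```

```bash
python3 - <<'E'
from h import *
import pickle
ci=camera_info('wrist');im=get_image('wrist');cv2.imwrite('pics/w1.png',im[:,:,::-1]);pickle.dump(ci,open('w1.pkl','wb'))
delta([465,-372,230],14)
print(proj('wrist',[465,-372,106],ci))
E
```

```text
offset [-0.4  1.1 -0.4] rot [-0.0027  0.0009 -0.0401] t 1.4 at [ 465.2 -370.8  229.6] F [-0.23  0.07  0.07]
[314.08574891 192.33646196]
```

View pics/w1.png

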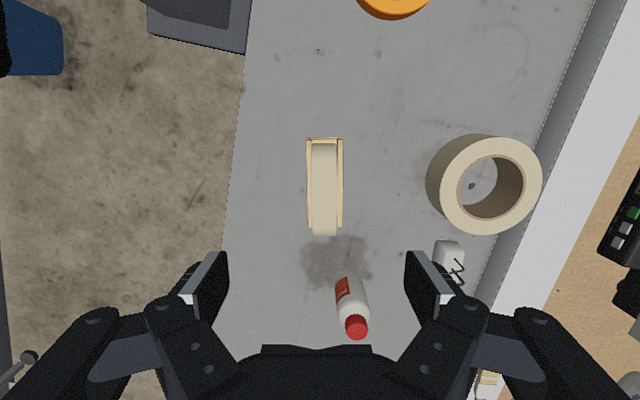

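```bash
python3 - <<'E'
from h import *
crop('pics/w1.png','pics/w1c.png',285,120,365,250,5)
E
```

```text
(no output)
```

View pics/w1c.png

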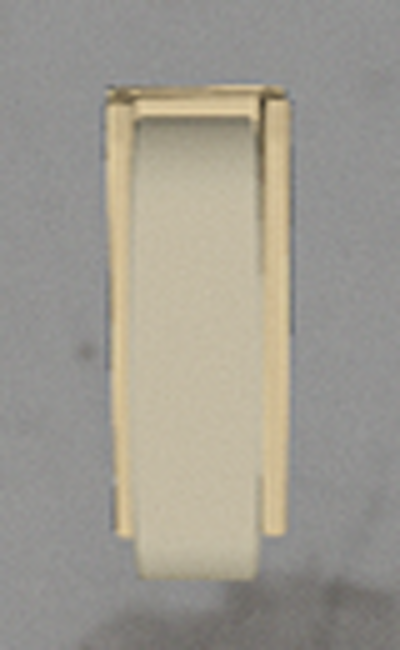

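```bash
python3 - <<'E'
from h import *
import pickle
ci=pickle.load(open('w1.pkl','rb'))
f=lambda c,z:onz('wrist',(285+c[0]/5-.4,120+c[1]/5-.4),z,ci)
P=[f(c,36) for c in [(107,97),(289,97),(287,535),(116,535)]]
for p in P:print(p.round(1))
C=np.mean(P,0);a=(P[1]+P[2]-P[0]-P[3])/2;b=(P[2]+P[3]-P[0]-P[1])/2
print('C',C,np.linalg.norm(a),np.linalg.norm(b),np.degrees(np.arctan2(a[1],a[0])),np.degrees(np.arctan2(b[1],b[0])))
# roll edges at top
L=f((133,330),106);Rr=f((261,330),106);print(L,Rr,(L+Rr)/2,np.linalg.norm(L-Rr))
for y in (140,550):
  print(np.linalg.norm(f((133,y),80)-f((261,y),80)))
E
```

```text
[ 447.5 -333.5   36. ]
[ 486.9 -325.3   36. ]
[ 510.1 -426.9   36. ]
[ 469.7 -435.2   36. ]
C [ 478.54386913 -380.21556063   36.        ] 40.694298321536245 104.15418057699969 11.704741468515344 -77.39068185538153
[ 461.12251955 -366.25085514  106.        ] [ 484.0867223  -361.49319739  106.        ] [ 472.60462093 -363.87202627  106.        ] 23.45186378494119
24.789818019326482
26.905820780072695
```

```bash
python3 - <<'E'
from h import *
delta([477,-380,96],12.3)
E
```

```text
offset [  9.8  11.7 133.6] rot [-0.0027  0.001  -0.0104] t 1.4 at [ 465.2 -370.8  229.6] F [-0.23  0.07  0.07]
```

>>> move_arm(
  deltas=[
    {"offset": [5, 6, 30], "rotation": [-0.003, 0.001, -0.01], "fingers": 85},
    {"offset": [10, 12, 70], "rotation": [-0.003, 0.001, -0.01], "fingers": 70},
    {"offset": [10, 12, 100], "rotation": [-0.003, 0.001, -0.01], "fingers": 60},
    {"offset": [10, 12, 125], "rotation": [-0.003, 0.001, -0.01], "fingers": 60},
    {"offset": [10, 12, 133.5], "rotation": [-0.003, 0.001, -0.01], "fingers": 60},
    {"offset": [10, 12, 133.5], "rotation": [-0.003, 0.001, -0.01], "fingers": 60},
    {"offset": [10, 12, 133.5], "rotation": [-0.003, 0.001, -0.01], "fingers": 60},
  ],
)

```text
time: 2.1
tool_pos: [477.7, -380.9, 97.9]
tcp_rot: [0.994, 0.106, 0.001, 0.001]
ft_force: [0.4, 0.8, 0.1]
width: 0.703
```

```bash
python3 - <<'E'
from h import *
im=get_image('wrist');cv2.imwrite('pics/w2.png',im[:,:,::-1])
delta([477,-380,96],12.3);print(get_obs()['width'])
E
```

```text
offset [-0.7 -1.2  2.3] rot [ 0.003  -0.002  -0.0012] t 2.15 at [ 477.9 -381.    98.3] F [0.21 0.28 1.04]
0.7047766808062333
```

View pics/w2.png

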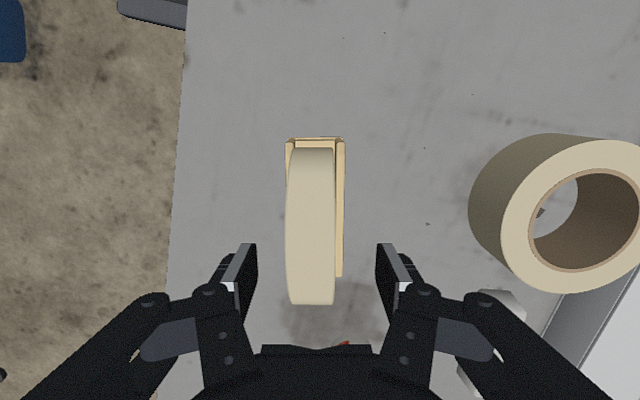

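```bash
python3 - <<'E'
from h import *
from scipy.optimize import brentq
ci=camera_info('wrist');print(ci['eye'])
u=np.array([np.sin(np.radians(12.3)),-np.cos(np.radians(12.3))])
c0=np.array([477,-380.])
for s in (-6,-3,0,3,6):
  v=max(proj('wrist',[*(c0+u*(s+50*np.sin(a))),56+50*np.cos(a)],ci)[1] for a in np.linspace(0,1.5,60))
  v2=[proj('wrist',[*(c0+u*(s+50*np.sin(a))),56+50*np.cos(a)],ci) for a in np.linspace(-1.2,0,4)]
  print(s,v, np.round(v2[-1],1))
for t in (-12.5,12.5):
  print(proj('wrist',[*(c0+t*np.array([np.cos(.2147),np.sin(.2147)])),106],ci))
E
```

```text
[ 462.78988573 -306.48107346  242.31363655]
-6 293.49280167105786 [312.  248.4]
-3 297.73314512394 [312.  253.8]
0 301.9519499473271 [312.1 259.2]
3 306.1372426982477 [312.1 264.5]
6 310.3021694941532 [312.1 269.7]
[287.28021783 259.25398589]
[336.83426332 259.1322427 ]
```

>>> move_arm(
  deltas=[
    {"offset": [-0.7, 0, 2], "rotation": [0, 0, 0], "fingers": 60},
    {"offset": [-0.7, 0, 2], "rotation": [0, 0, 0], "fingers": 40},
    {"offset": [-0.7, 0, 2], "rotation": [0, 0, 0], "fingers": 20},
    {"offset": [-0.7, 0, 2], "rotation": [0, 0, 0], "fingers": 10},
    {"offset": [-0.7, 0, 2], "rotation": [0, 0, 0], "fingers": 10},
    {"offset": [-0.7, 0, 2], "rotation": [0, 0, 0], "fingers": 10},
    {"offset": [-0.7, 0, 2], "rotation": [0, 0, 0], "fingers": 10},
  ],
)

```text
time: 2.85
tool_pos: [477.4, -381.4, 96.9]
tcp_rot: [0.994, 0.107, 0.001, 0.002]
ft_force: [-0.9, 0.6, 5.4]
width: 0.256
```

```bash
python3 - <<'E'
from h import *
delta([477,-380,230],12.3);print(get_obs()['width']*85.4)
E
```

```text
offset [   0.2   -0.9 -133.1] rot [ 0.0039 -0.0025 -0.0012] t 2.85 at [ 477.4 -381.4   96.9] F [-0.94  0.61  5.42]
21.89791774598188
```

>>> move_arm(
  deltas=[
    {"offset": [0, 0, 0], "rotation": [0, 0, 0], "fingers": 10},
    {"offset": [0, 0, -5], "rotation": [0, 0, 0], "fingers": 10},
    {"offset": [0, 0, -12], "rotation": [0, 0, 0], "fingers": 10},
    {"offset": [0, 0, -20], "rotation": [0, 0, 0], "fingers": 10},
    {"offset": [0, 0, -30], "rotation": [0, 0, 0], "fingers": 10},
    {"offset": [0, 0, -40], "rotation": [0, 0, 0], "fingers": 10},
    {"offset": [0, 0, -40], "rotation": [0, 0, 0], "fingers": 10},
  ],
)

```text
time: 3.55
tool_pos: [478.1, -381.9, 139.5]
tcp_rot: [0.994, 0.107, 0.003, 0.003]
ft_force: [0.1, -0.2, -0.8]
width: 0.264
```

```bash
python3 - <<'E'
from h import *
delta([477,-380,230],12.3);print(get_obs()['width']*85.4)
cv2.imwrite('pics/w3.png',get_image('wrist')[:,:,::-1])
cv2.imwrite('pics/s3.png',get_image('side')[:,:,::-1]);crop('pics/s3.png','pics/s3c.png',250,130,410,330,3)
E
```

```text
offset [ -0.2  -1.5 -90.5] rot [ 0.0071 -0.0048 -0.0012] t 3.55 at [ 478.1 -381.9  139.5] F [ 0.07 -0.19 -0.82]
22.532415264402296
```

View pics/w3.png

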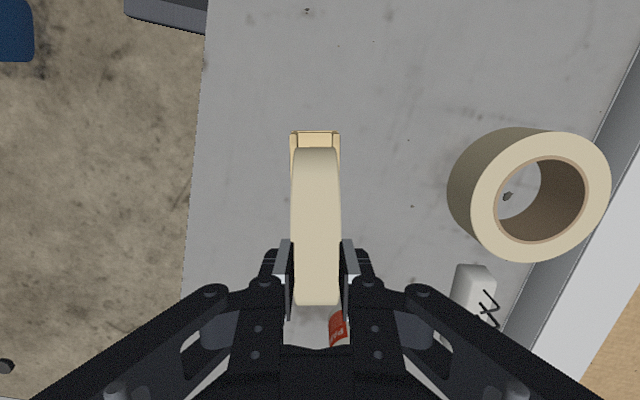

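View pics/s3c.png

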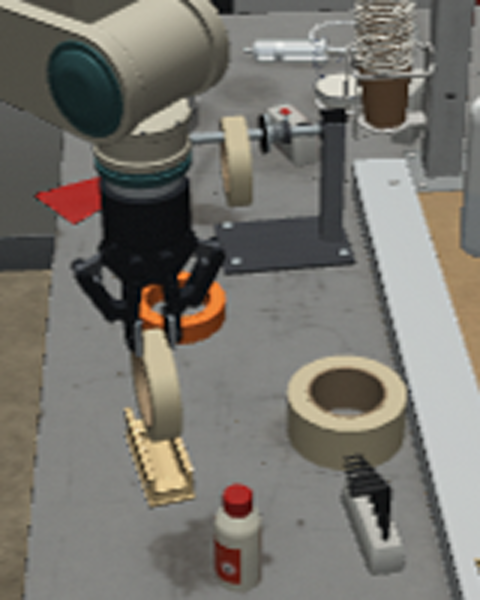

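```bash
python3 - <<'E'
from h import *
crop('pics/top0.png','pics/th.png',260,150,310,240,8)
crop('pics/side0.png','pics/sh.png',285,155,375,230,8)
f=lambda c,z:onz('top',(250+c[0]/4-.4,140+c[1]/4-.4),z)
pt=f((131,88),168);tp=f((147,364),170);b=[f((p),8) for p in [(90,122),(192,117),(206,272),(100,280)]]
print(pt,tp,np.degrees(np.arctan2(*(pt-tp)[[1,0]])),np.hypot(*(pt-tp)[:2]));print(np.array(b).round(1), np.mean(b,0))
E
```

```text
[676.22003939 -14.23390246 168.        ] [444.74057652 -30.01266216 170.        ] 3.8995252548179726 232.0166179101973
[[692.7  36.4   8. ]
 [697.4 -59.3   8. ]
 [549.3 -72.8   8. ]
 [542.2  24.6   8. ]] [620.39258277 -17.76020529   8.        ]
```

View pics/th.png

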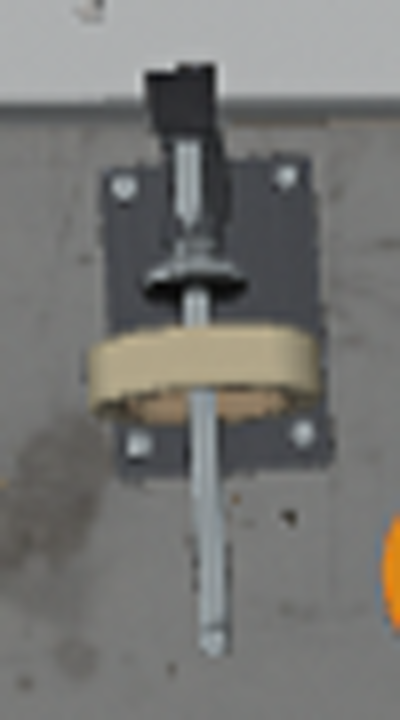

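View pics/sh.png

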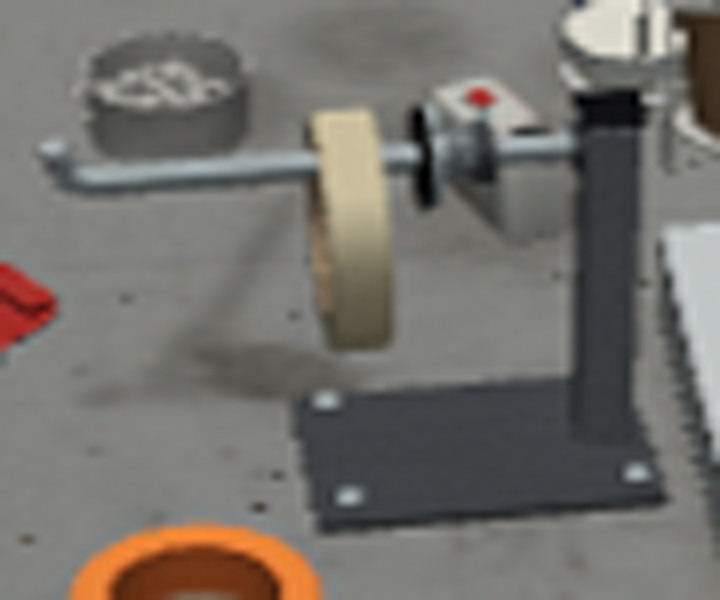

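```bash
python3 - <<'E'
from h import *
for c,z in [((205,328),169),((205,386),169),((195,292),150)]:
  p=onz('top',(260+c[0]/8-.44,150+c[1]/8-.44),z); d=p-np.array([676.5,-14.5,0]);u=np.array([np.cos(.07),np.sin(.07)]);print(p,d[:2]@u, d[1]*u[0]-d[0]*u[1])
print(get_obs()['qpos'].round(2))
delta([400,-34,198],4)
E
```

```text
[576.89051523 -24.80570888 169.        ] -100.08635179139574 -3.3134992131911796
[552.57657169 -25.06301921 169.        ] -124.35874750456307 -1.8695929498098955
[596.68174993 -19.13685794 150.        ] -79.94709024124754 0.9572134020140695
[-0.73  0.33  1.27 -0.    1.53 -0.95]
offset [  -1.9 -355.6  -62.3] rot [ 0.0042 -0.0032  0.1437] t 3.65 at [ 477.4 -381.3  137.3] F [-0.85  0.52 -1.73]
```

>>> move_arm(
  deltas=[
    {"offset": [0, -5, -20], "rotation": [0.004, -0.003, 0], "fingers": 10},
    {"offset": [0, -20, -40], "rotation": [0.004, -0.003, 0.02], "fingers": 10},
    {"offset": [0, -40, -55], "rotation": [0.004, -0.003, 0.04], "fingers": 10},
    {"offset": [-2, -65, -62], "rotation": [0.004, -0.003, 0.06], "fingers": 10},
    {"offset": [-2, -95, -62], "rotation": [0.004, -0.003, 0.08], "fingers": 10},
    {"offset": [-2, -125, -62], "rotation": [0.004, -0.003, 0.1], "fingers": 10},
    {"offset": [-2, -155, -62], "rotation": [0.004, -0.003, 0.12], "fingers": 10},
    {"offset": [-2, -185, -62], "rotation": [0.004, -0.003, 0.144], "fingers": 10},
    {"offset": [-2, -210, -62], "rotation": [0.004, -0.003, 0.144], "fingers": 10},
    {"offset": [-2, -225, -62], "rotation": [0.004, -0.003, 0.144], "fingers": 10},
  ],
)

```text
time: 4.65
tool_pos: [427.0, -160.1, 197.9]
tcp_rot: [0.999, 0.035, -0.0, -0.0]
ft_force: [0.1, 0.3, -1.1]
width: 0.259
```

```bash
python3 - <<'E'
from h import *
print(get_obs()['width']*85.4)
delta([400,-34,198],4)
E
```

```text
22.08824240022223
offset [-1.810e+01 -1.277e+02 -1.000e-01] rot [-0.0003  0.0002  0.0008] t 4.65 at [ 427.  -160.1  197.9] F [ 0.06  0.27 -1.06]
```

>>> move_arm(
  deltas=[
    {"offset": [-5, -12, 0], "rotation": [0, 0, 0], "fingers": 10},
    {"offset": [-12, -30, 0], "rotation": [0, 0, 0], "fingers": 10},
    {"offset": [-18, -55, 0], "rotation": [0, 0, 0], "fingers": 10},
    {"offset": [-18, -80, 0], "rotation": [0, 0, 0], "fingers": 10},
    {"offset": [-18, -102, 0], "rotation": [0, 0, 0], "fingers": 10},
    {"offset": [-18, -118, 0], "rotation": [0, 0, 0], "fingers": 10},
    {"offset": [-18, -126, 0], "rotation": [0, 0, 0], "fingers": 10},
    {"offset": [-18, -128, 0], "rotation": [0, 0, 0], "fingers": 10},
    {"offset": [-18, -128, 0], "rotation": [0, 0, 0], "fingers": 10},
    {"offset": [-18, -128, 0], "rotation": [0, 0, 0], "fingers": 10},
  ],
)

```text
time: 5.65
tool_pos: [400.1, -34.3, 197.8]
tcp_rot: [0.999, 0.035, -0.0, -0.0]
ft_force: [0.2, -0.3, -1.9]
width: 0.261
```

```bash
python3 - <<'E'
from h import *
import pickle
print(get_obs()['width']*85.4)
delta([400,-34,198],4)
ci=camera_info('wrist');pickle.dump(ci,open('w4.pkl','wb'))
cv2.imwrite('pics/w4.png',get_image('wrist')[:,:,::-1])
cv2.imwrite('pics/s4.png',get_image('side')[:,:,::-1]);crop('pics/s4.png','pics/s4c.png',250,130,410,270,4)
u=np.array([np.cos(.07),np.sin(.07),0])
for s,z in((-234,170),(-216,150),(-130,150),(0,168)): print(s,proj('wrist',np.array([676.5,-14.5,z])+s*u,ci))
E
```

```text
22.290547614251523
offset [-0.1 -0.3 -0.2] rot [-0.      0.0004 -0.    ] t 5.65 at [400.1 -34.3 197.8] F [ 0.24 -0.34 -1.95]
-234 [383.7828243  232.38262666]
-216 [403.91340319 220.52265434]
-130 [530.16834302 220.47504861]
0 [757.99072787 230.94897956]
```

View pics/w4.png

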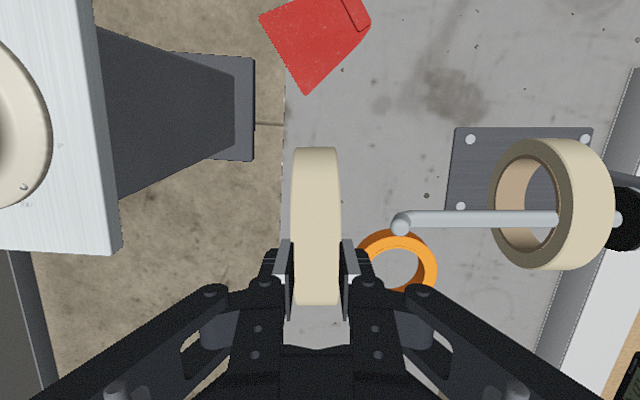

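View pics/s4c.png

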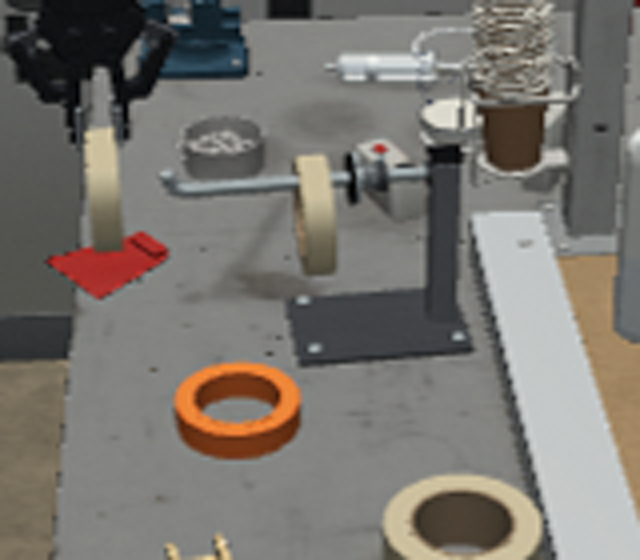

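```bash
python3 - <<'E'
from h import *
import pickle
ci=pickle.load(open('w4.pkl','rb'))
crop('pics/w4.png','pics/w4c.png',370,180,640,270,3)
for uv,z in [((399,225),170),((399,225),176),((430,218.5),150),((545,218.5),150),((620,218),150)]: print(onz('wrist',uv,z,ci))
E
```

```text
[451.71661677 -25.34333642 170.        ]
[449.7768397  -23.01752673 176.        ]
[478.49104261 -26.91418546 150.        ]
[556.4777494  -21.47780161 150.        ]
[607.20801225 -17.57746503 150.        ]
```

View pics/w4c.png

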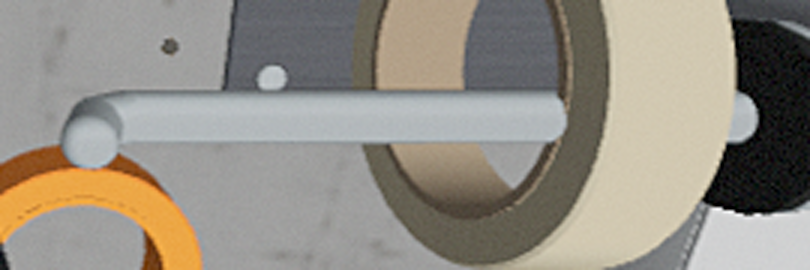

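```bash
python3 - <<'E'
from h import *
def ony(uv,y):
    o,d=ray('side',uv);return o+d*(y-o[1])/d[1]
# sh crop: x=285+c/8, y=155+c/8
for c,y in [((40,150),-30),((75,185),-30),((313,125),-24),((380,120),-24),((318,335),-24),((392,345),-24),((415,155),-19),((612,95),-15),((577,150),-15),((645,150),-15)]:
  print(c,ony((285+c[0]/8-.44,155+c[1]/8-.44),y).round(1))
E
```

```text
(40, 150) [445.7 -30.  167.9]
(75, 185) [459.  -30.  151.1]
(313, 125) [556.7 -24.  171.2]
(380, 120) [583.9 -24.  172.3]
(318, 335) [557.  -24.   71.2]
(392, 345) [588.1 -24.   64.7]
(415, 155) [598.5 -19.  152.7]
(612, 95) [679.5 -15.  174.7]
(577, 150) [665.6 -15.  149.8]
(645, 150) [693.7 -15.  148.5]
```

>>> move_arm(
  deltas=[
    {"offset": [8, 0, 0], "rotation": [0, 0, 0], "fingers": 10},
    {"offset": [20, -1, 0], "rotation": [0, 0, 0], "fingers": 10},
    {"offset": [34, -1, 0], "rotation": [0, 0, 0], "fingers": 10},
    {"offset": [48, -1, 0], "rotation": [0, 0, 0], "fingers": 10},
    {"offset": [62, -1, 0], "rotation": [0, 0, 0], "fingers": 10},
    {"offset": [76, -1, 0], "rotation": [0, 0, 0], "fingers": 10},
    {"offset": [89, -1, 0], "rotation": [0, 0, 0], "fingers": 10},
    {"offset": [100, -1, 0], "rotation": [0, 0, 0], "fingers": 10},
    {"offset": [107, -1, 0], "rotation": [0, 0, 0], "fingers": 10},
    {"offset": [107, -1, 0], "rotation": [0, 0, 0], "fingers": 10},
  ],
)

```text
time: 6.75
tool_pos: [507.4, -25.9, 197.4]
tcp_rot: [0.999, 0.035, -0.001, -0.0]
ft_force: [-0.5, -0.1, -1.5]
width: 0.265
```

```bash
python3 - <<'E'
from h import *
print(get_obs()['width']*85.4)
delta([507,-26,160],4)
cv2.imwrite('pics/w5.png',get_image('wrist')[:,:,::-1])
cv2.imwrite('pics/s5.png',get_image('side')[:,:,::-1]);crop('pics/s5.png','pics/s5c.png',270,130,410,230,5)
E
```

```text
22.64042077353725
offset [-0.3  0.1 37.4] rot [-0.0003  0.0011 -0.0003] t 6.75 at [507.4 -25.9 197.4] F [-0.47 -0.05 -1.53]
```

View pics/w5.png

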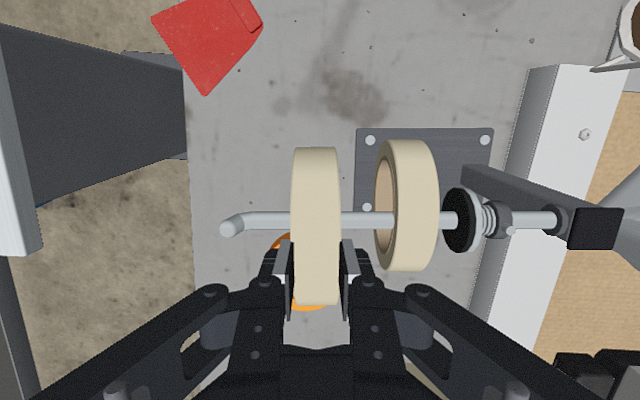

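View pics/s5c.png

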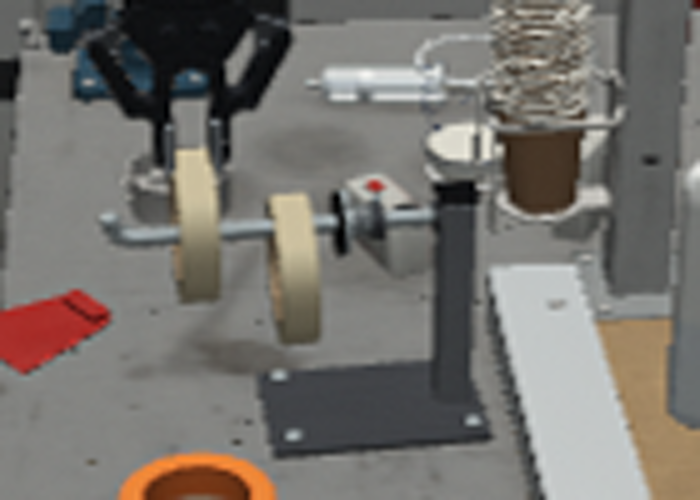

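>>> move_arm(
  deltas=[
    {"offset": [0, 0, 6], "rotation": [0, 0, 0], "fingers": 10},
    {"offset": [0, 0, 14], "rotation": [0, 0, 0], "fingers": 10},
    {"offset": [0, 0, 22], "rotation": [0, 0, 0], "fingers": 10},
    {"offset": [0, 0, 28], "rotation": [0, 0, 0], "fingers": 10},
    {"offset": [0, 0, 32], "rotation": [0, 0, 0], "fingers": 10},
    {"offset": [0, 0, 34], "rotation": [0, 0, 0], "fingers": 10},
    {"offset": [0, 0, 34], "rotation": [0, 0, 0], "fingers": 10},
  ],
)

```text
time: 7.55
tool_pos: [506.6, -25.9, 163.4]
tcp_rot: [0.999, 0.035, -0.001, -0.0]
ft_force: [-0.3, -0.5, -1.2]
width: 0.262
```

>>> move_arm(
  deltas=[
    {"offset": [0, 0, 1], "rotation": [0, 0, 0], "fingers": 10},
    {"offset": [0, 0, 1.5], "rotation": [0, 0, 0], "fingers": 10},
    {"offset": [0, 0, 1.5], "rotation": [0, 0, 0], "fingers": 10},
  ],
)

```text
time: 7.85
tool_pos: [506.6, -25.9, 162.0]
tcp_rot: [0.999, 0.035, -0.001, -0.0]
ft_force: [-0.1, 0.2, -0.9]
width: 0.259
```

>>> move_arm(
  deltas=[
    {"offset": [0, 0, 0.7], "rotation": [0, 0, 0], "fingers": 10},
    {"offset": [0, 0, 1.3], "rotation": [0, 0, 0], "fingers": 10},
    {"offset": [0, 0, 1.3], "rotation": [0, 0, 0], "fingers": 10},
  ],
)

```text
time: 8.15
tool_pos: [506.6, -25.9, 160.6]
tcp_rot: [0.999, 0.035, -0.001, -0.0]
ft_force: [0.2, 0.4, -1.8]
width: 0.26
```

```bash
python3 - <<'E'
from h import *
delta([507,-26,160],4)
cv2.imwrite('pics/w6.png',get_image('wrist')[:,:,::-1])
cv2.imwrite('pics/s6.png',get_image('side')[:,:,::-1]);crop('pics/s6.png','pics/s6c.png',270,130,410,230,5)
E
```

```text
offset [0.4 0.1 0.6] rot [-0.0002  0.0012 -0.0003] t 8.15 at [506.6 -25.9 160.6] F [ 0.24  0.4  -1.76]
```

View pics/w6.png

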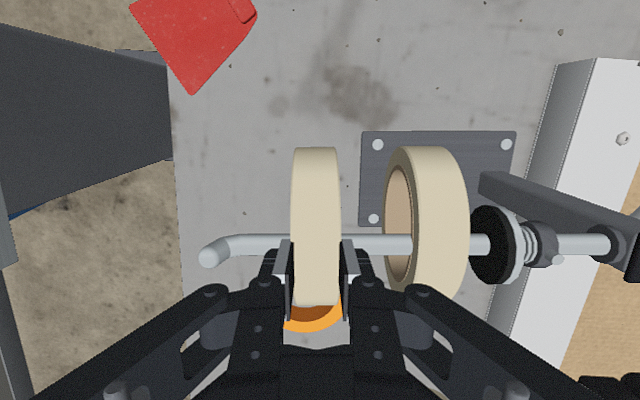

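View pics/s6c.png

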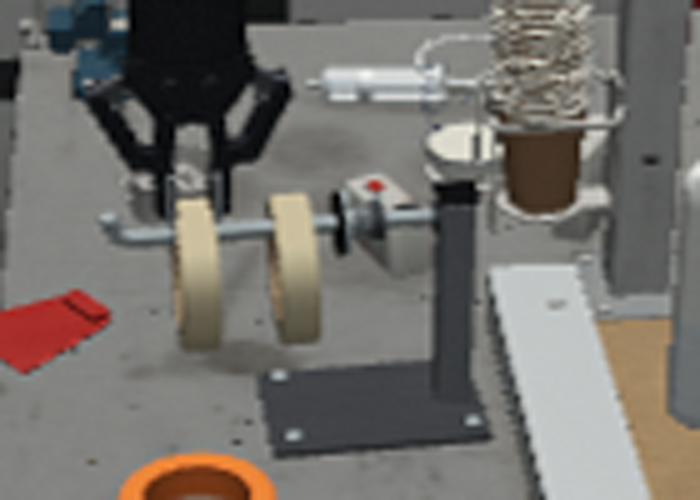

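>>> move_arm(
  deltas=[
    {"offset": [0, 0, 0.5], "rotation": [0, 0, 0], "fingers": 10},
    {"offset": [0, 0, 1], "rotation": [0, 0, 0], "fingers": 10},
    {"offset": [0, 0, 1.2], "rotation": [0, 0, 0], "fingers": 10},
  ],
)

```text
time: 8.55
tool_pos: [506.6, -25.9, 159.4]
tcp_rot: [0.999, 0.035, -0.001, -0.0]
ft_force: [-0.5, -0.3, -0.4]
width: 0.262
```

>>> move_arm(
  deltas=[
    {"offset": [0, 0, 0.5], "rotation": [0, 0, 0], "fingers": 10},
    {"offset": [0, 0, 0.8], "rotation": [0, 0, 0], "fingers": 10},
    {"offset": [0, 0, 0.8], "rotation": [0, 0, 0], "fingers": 10},
  ],
)

```text
time: 8.85
tool_pos: [506.7, -25.9, 159.1]
tcp_rot: [0.999, 0.035, -0.0, -0.0]
ft_force: [-2.2, 0.2, 2.7]
width: 0.261
```

>>> move_arm(
  deltas=[
    {"offset": [0, 0, 0], "rotation": [0, 0, 0], "fingers": 24},
    {"offset": [0, 0, 0], "rotation": [0, 0, 0], "fingers": 30},
    {"offset": [0, 0, 0], "rotation": [0, 0, 0], "fingers": 36},
    {"offset": [0, 0, 0], "rotation": [0, 0, 0], "fingers": 38},
    {"offset": [0, 0, 0], "rotation": [0, 0, 0], "fingers": 38},
  ],
)

```text
time: 9.35
tool_pos: [506.7, -25.9, 159.1]
tcp_rot: [0.999, 0.035, -0.0, -0.0]
ft_force: [0.7, -0.4, 0.8]
width: 0.446
```

```bash
python3 - <<'E'
from h import *
delta([507,-26,160],4);print(get_obs()['width']*85.4)
cv2.imwrite('pics/w7.png',get_image('wrist')[:,:,::-1])
cv2.imwrite('pics/s7.png',get_image('side')[:,:,::-1]);crop('pics/s7.png','pics/s7c.png',270,130,410,230,5)
E
```

```text
offset [ 0.3  0.1 -0.9] rot [-0.0002  0.0006 -0.0002] t 9.35 at [506.7 -25.9 159.1] F [ 0.69 -0.42  0.75]
38.08402126505706
```

View pics/w7.png

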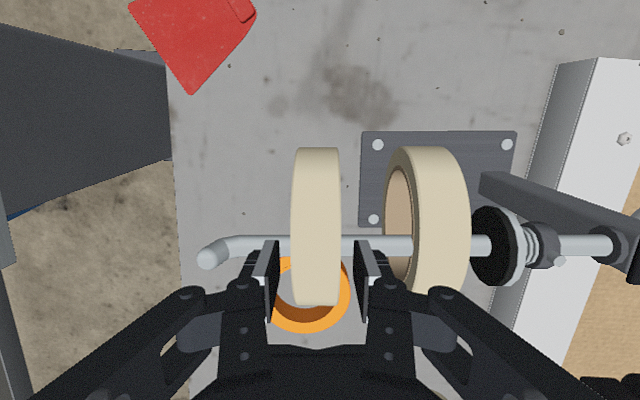

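View pics/s7c.png

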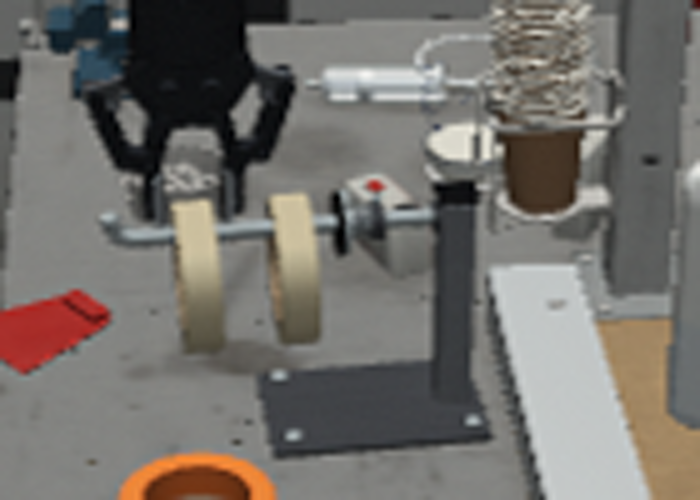

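>>> move_arm(
  deltas=[
    {"offset": [0, 0, -4], "rotation": [0, 0, 0], "fingers": 38},
    {"offset": [0, 0, -10], "rotation": [0, 0, 0], "fingers": 38},
    {"offset": [0, 0, -20], "rotation": [0, 0, 0], "fingers": 38},
    {"offset": [0, 0, -35], "rotation": [0, 0, 0], "fingers": 38},
    {"offset": [0, 0, -50], "rotation": [0, 0, 0], "fingers": 38},
    {"offset": [0, 0, -55], "rotation": [0, 0, 0], "fingers": 20},
    {"offset": [0, 0, -55], "rotation": [0, 0, 0], "fingers": 0},
  ],
)

```text
time: 10.15
tool_pos: [507.3, -26.0, 215.6]
tcp_rot: [0.999, 0.035, 0.001, 0.0]
ft_force: [0.1, 0.6, -0.6]
width: 0.113
```

```bash
python3 - <<'E'
from h import *
import pickle
delta([479,-27.5,210],94)
ci=camera_info('wrist');pickle.dump(ci,open('w8.pkl','wb'))
cv2.imwrite('pics/w8.png',get_image('wrist')[:,:,::-1])
cv2.imwrite('pics/s8.png',get_image('side')[:,:,::-1]);crop('pics/s8.png','pics/s8c.png',270,130,410,230,5)
E
```

```text
offset [-28.3  -0.4   5.6] rot [ 1.9000e-03 -1.3000e-03 -1.5711e+00] t 10.15 at [507.3 -26.  215.6] F [ 0.13  0.57 -0.6 ]
```

View pics/w8.png

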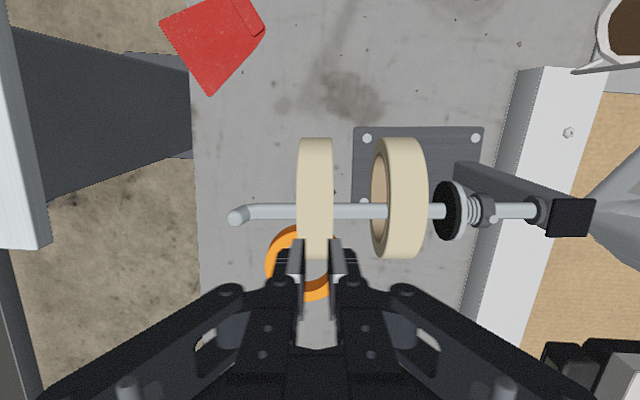

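View pics/s8c.png

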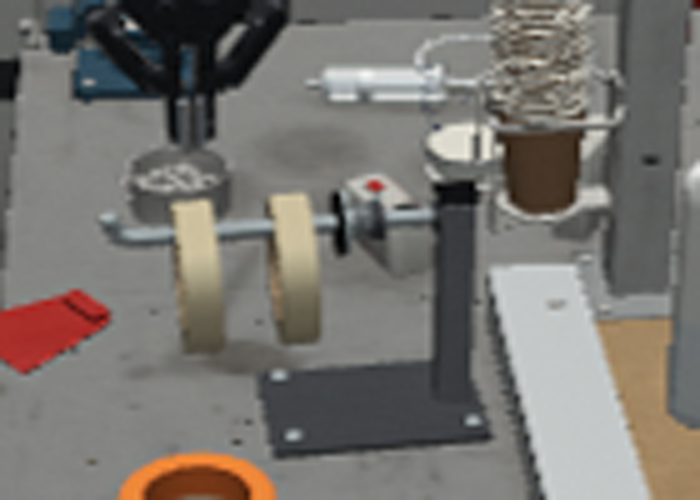

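```bash
python3 - <<'E'
from h import *
import pickle
ci=pickle.load(open('w8.pkl','rb'))
p=np.array([507,-25.9,169]);print(proj('wrist',p,ci))
crop('pics/w8.png','pics/w8c.png',220,130,500,270,2.8)
for uv,z in [((297,195),169),((333,195),169),((385,195),169),((427,195),169),((270,211),150),((360,211),150),((440,211),150),((448,211),150)]: print(uv,onz('wrist',uv,z,ci).round(1))
E
```

```text
[313.63200367 221.64593403]
(297, 195) [494.8  -7.9 169. ]
(333, 195) [518.5  -6.2 169. ]
(385, 195) [552.7  -3.9 169. ]
(427, 195) [580.4  -2.  169. ]
(270, 211) [474.8 -27.2 150. ]
(360, 211) [540.9 -22.7 150. ]
(440, 211) [599.8 -18.7 150. ]
(448, 211) [605.7 -18.3 150. ]
```

View pics/w8c.png

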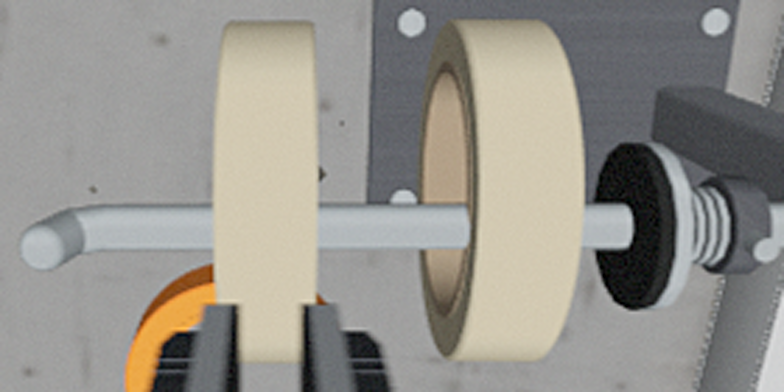

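>>> move_arm(
  deltas=[
    {"offset": [-3, 0, 5], "rotation": [0, 0, -0.14], "fingers": 0},
    {"offset": [-8, 0, 5], "rotation": [0, 0, -0.28], "fingers": 0},
    {"offset": [-13, 0, 5], "rotation": [0, 0, -0.42], "fingers": 0},
    {"offset": [-18, 0, 5], "rotation": [0, 0, -0.56], "fingers": 0},
    {"offset": [-22, 0, 5], "rotation": [0, 0, -0.7], "fingers": 0},
    {"offset": [-25, 0, 5], "rotation": [0, 0, -0.84], "fingers": 0},
    {"offset": [-28, 0, 5], "rotation": [0, 0, -0.98], "fingers": 0},
    {"offset": [-28, 0, 5], "rotation": [0, 0, -1.12], "fingers": 0},
    {"offset": [-28, 0, 5], "rotation": [0, 0, -1.26], "fingers": 0},
    {"offset": [-28, 0, 5], "rotation": [0, 0, -1.4], "fingers": 0},
  ],
)

```text
time: 11.25
tool_pos: [478.3, -27.8, 207.8]
tcp_rot: [0.74, 0.673, -0.001, -0.001]
ft_force: [-0.0, -0.0, 0.0]
width: 0.002
```

```bash
python3 - <<'E'
from h import *
delta([479,-27.5,200],94)
E
```

```text
offset [0.4 0.7 7.8] rot [-0.0028 -0.0004 -0.1653] t 11.25 at [478.3 -27.8 207.8] F [-0.05 -0.    0.05]
```

>>> move_arm(
  deltas=[
    {"offset": [0, 1, 0], "rotation": [-0.003, 0, -0.12], "fingers": 0},
    {"offset": [0, 1, 5], "rotation": [-0.003, 0, -0.165], "fingers": 0},
    {"offset": [0, 1, 18], "rotation": [-0.003, 0, -0.165], "fingers": 0},
    {"offset": [0, 1, 30], "rotation": [-0.003, 0, -0.165], "fingers": 0},
    {"offset": [0, 1, 40], "rotation": [-0.003, 0, -0.165], "fingers": 0},
    {"offset": [0, 1, 44], "rotation": [-0.003, 0, -0.165], "fingers": 0},
    {"offset": [0, 1, 46], "rotation": [-0.003, 0, -0.165], "fingers": 0},
    {"offset": [0, 1, 47], "rotation": [-0.003, 0, -0.165], "fingers": 0},
    {"offset": [0, 1, 47], "rotation": [-0.003, 0, -0.165], "fingers": 0},
  ],
)

```text
time: 12.15
tool_pos: [479.3, -27.9, 161.2]
tcp_rot: [0.682, 0.731, 0.0, 0.0]
ft_force: [-0.2, -0.2, -0.1]
width: 0.0
```

```bash
python3 - <<'E'
from h import *
delta([540,-23.5,160],94)
cv2.imwrite('pics/w9.png',get_image('wrist')[:,:,::-1])
cv2.imwrite('pics/s9.png',get_image('side')[:,:,::-1]);crop('pics/s9.png','pics/s9c.png',270,130,410,230,5)
E
```

```text
offset [ 0.2 60.8  1.2] rot [ 0.0009 -0.0002 -0.0004] t 12.15 at [479.3 -27.9 161.2] F [-0.18 -0.22 -0.13]
```

View pics/w9.png

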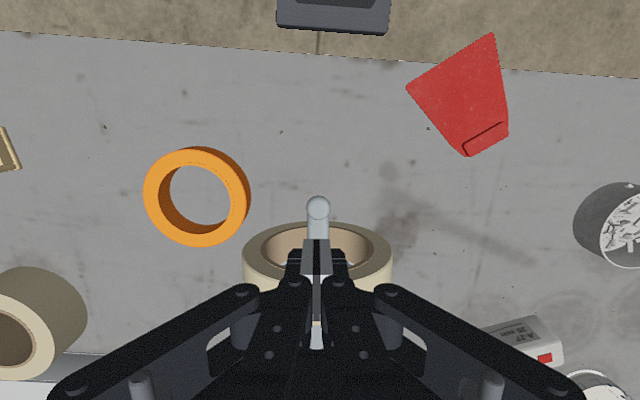

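View pics/s9c.png

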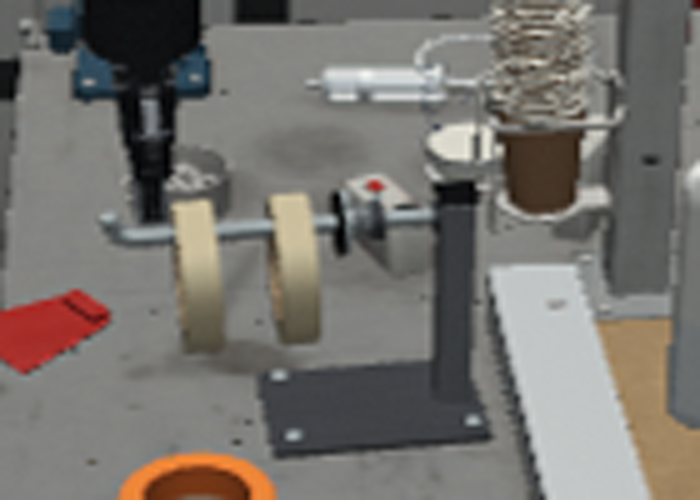

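>>> move_arm(
  deltas=[
    {"offset": [0, 2, 0.5], "rotation": [0, 0, 0], "fingers": 0},
    {"offset": [0, 4, 0.7], "rotation": [0, 0, 0], "fingers": 0},
    {"offset": [0, 7, 0.7], "rotation": [0, 0, 0], "fingers": 0},
    {"offset": [0, 10, 0.7], "rotation": [0, 0, 0], "fingers": 0},
    {"offset": [0, 13, 0.7], "rotation": [0, 0, 0], "fingers": 0},
    {"offset": [0, 16, 0.7], "rotation": [0, 0, 0], "fingers": 0},
    {"offset": [0, 19, 0.7], "rotation": [0, 0, 0], "fingers": 0},
    {"offset": [0, 22, 0.7], "rotation": [0, 0, 0], "fingers": 0},
    {"offset": [0, 25, 0.7], "rotation": [0, 0, 0], "fingers": 0},
    {"offset": [0, 28, 0.7], "rotation": [0, 0, 0], "fingers": 0},
  ],
)

```text
time: 13.25
tool_pos: [507.6, -25.9, 160.6]
tcp_rot: [0.682, 0.731, 0.0, 0.0]
ft_force: [-0.8, -1.1, -0.3]
width: 0.001
```

```bash
python3 - <<'E'
from h import *
delta([540,-23.5,160],94)
cv2.imwrite('pics/s10.png',get_image('side')[:,:,::-1]);crop('pics/s10.png','pics/s10c.png',270,130,410,230,5)
E
```

```text
offset [ 0.2 32.5  0.7] rot [ 0.0011 -0.0001 -0.0004] t 13.25 at [507.6 -25.9 160.6] F [-0.83 -1.11 -0.34]
```

View pics/s10c.png

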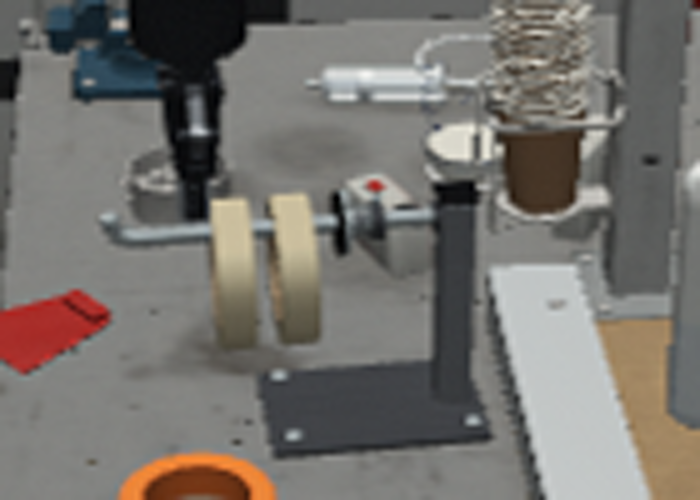

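>>> move_arm(
  deltas=[
    {"offset": [0, 2, 0.3], "rotation": [0, 0, 0], "fingers": 0},
    {"offset": [0, 4, 0.3], "rotation": [0, 0, 0], "fingers": 0},
    {"offset": [0, 6, 0.3], "rotation": [0, 0, 0], "fingers": 0},
    {"offset": [0, 8, 0.3], "rotation": [0, 0, 0], "fingers": 0},
    {"offset": [0, 10, 0.3], "rotation": [0, 0, 0], "fingers": 0},
    {"offset": [0, 12, 0.3], "rotation": [0, 0, 0], "fingers": 0},
    {"offset": [0, 14, 0.3], "rotation": [0, 0, 0], "fingers": 0},
    {"offset": [0, 16, 0.3], "rotation": [0, 0, 0], "fingers": 0},
    {"offset": [0, 18, 0.3], "rotation": [0, 0, 0], "fingers": 0},
    {"offset": [0, 20, 0.3], "rotation": [0, 0, 0], "fingers": 0},
  ],
)

```text
time: 14.3
tool_pos: [527.9, -24.5, 160.3]
tcp_rot: [0.682, 0.731, 0.001, 0.0]
ft_force: [-1.7, -0.2, 1.0]
width: -0.002
```

```bash
python3 - <<'E'
from h import *
delta([540,-23.5,160],94)
cv2.imwrite('pics/s11.png',get_image('side')[:,:,::-1]);crop('pics/s11.png','pics/s11c.png',270,130,410,230,5)
E
```

```text
offset [ 0.2 12.1  0.3] rot [ 0.0012 -0.0002 -0.0003] t 14.3 at [527.9 -24.5 160.3] F [-1.65 -0.23  1.01]
```

View pics/s11c.png

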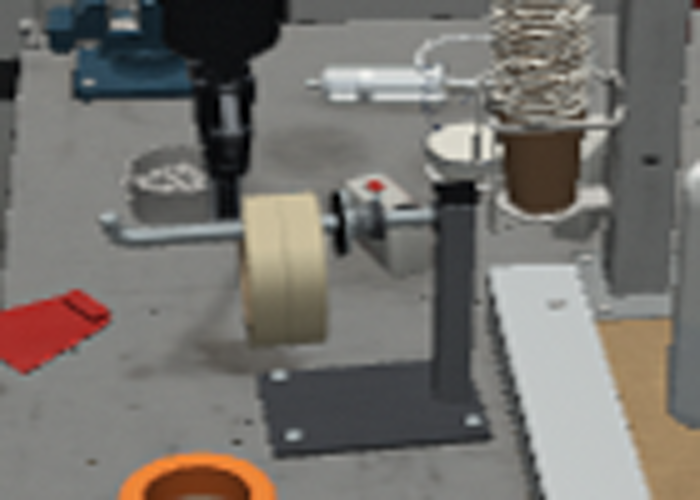

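>>> move_arm(
  deltas=[
    {"offset": [0, 1, 0], "rotation": [0, 0, 0], "fingers": 0},
    {"offset": [0, 2, 0], "rotation": [0, 0, 0], "fingers": 0},
    {"offset": [0, 3, 0], "rotation": [0, 0, 0], "fingers": 0},
    {"offset": [0, 4, 0], "rotation": [0, 0, 0], "fingers": 0},
    {"offset": [0, 5, 0], "rotation": [0, 0, 0], "fingers": 0},
    {"offset": [0, 6, 0], "rotation": [0, 0, 0], "fingers": 0},
    {"offset": [0, 7, 0], "rotation": [0, 0, 0], "fingers": 0},
    {"offset": [0, 8, 0], "rotation": [0, 0, 0], "fingers": 0},
  ],
)

```text
time: 15.15
tool_pos: [536.2, -23.9, 160.3]
tcp_rot: [0.682, 0.731, 0.001, 0.0]
ft_force: [-1.0, -0.1, 1.0]
width: -0.001
```

>>> move_arm(
  deltas=[
    {"offset": [0, 1, 0], "rotation": [0, 0, 0], "fingers": 0},
    {"offset": [0, 2, 0], "rotation": [0, 0, 0], "fingers": 0},
    {"offset": [0, 2, 0], "rotation": [0, 0, 0], "fingers": 0},
  ],
)

```text
time: 15.45
tool_pos: [538.3, -23.8, 160.3]
tcp_rot: [0.682, 0.731, 0.001, 0.0]
ft_force: [-1.6, 0.1, 0.6]
width: 0.0
```

>>> move_arm(
  deltas=[
    {"offset": [0, 0.7, 0], "rotation": [0, 0, 0], "fingers": 0},
    {"offset": [0, 1.5, 0], "rotation": [0, 0, 0], "fingers": 0},
  ],
)

```text
time: 15.65
tool_pos: [539.7, -23.8, 160.3]
tcp_rot: [0.682, 0.731, 0.0, 0.0]
ft_force: [-4.2, -2.0, 1.3]
width: 0.005
```

>>> move_arm(
  deltas=[
    {"offset": [0, 0.5, 0], "rotation": [0, 0, 0], "fingers": 0},
    {"offset": [0, 0.5, 0], "rotation": [0, 0, 0], "fingers": 0},
  ],
)

```text
time: 15.85
tool_pos: [540.0, -23.8, 160.3]
tcp_rot: [0.682, 0.731, 0.0, 0.0]
ft_force: [-4.1, -0.5, 1.3]
width: 0.002
```

>>> move_arm(
  deltas=[
    {"offset": [0, 0.6, 0], "rotation": [0, 0, 0], "fingers": 0},
    {"offset": [0, 0.8, 0], "rotation": [0, 0, 0], "fingers": 0},
    {"offset": [0, 0.8, 0], "rotation": [0, 0, 0], "fingers": 0},
  ],
)

```text
time: 16.15
tool_pos: [540.4, -23.9, 160.3]
tcp_rot: [0.682, 0.731, -0.0, -0.0]
ft_force: [-5.8, -1.5, 2.5]
width: -0.001
```

```bash
python3 - <<'E'
from h import *
delta([543,-23.3,160],94)
cv2.imwrite('pics/s12.png',get_image('side')[:,:,::-1]);crop('pics/s12.png','pics/s12c.png',270,130,410,230,5)
print(get_obs()['ft_force'])
E
```

```text
offset [0.4 2.6 0.3] rot [-0.0007  0.0002 -0.0007] t 16.15 at [540.4 -23.9 160.3] F [-5.84 -1.5   2.45]
[-5.91889873 -1.11433893  2.27141621]
```

View pics/s12c.png

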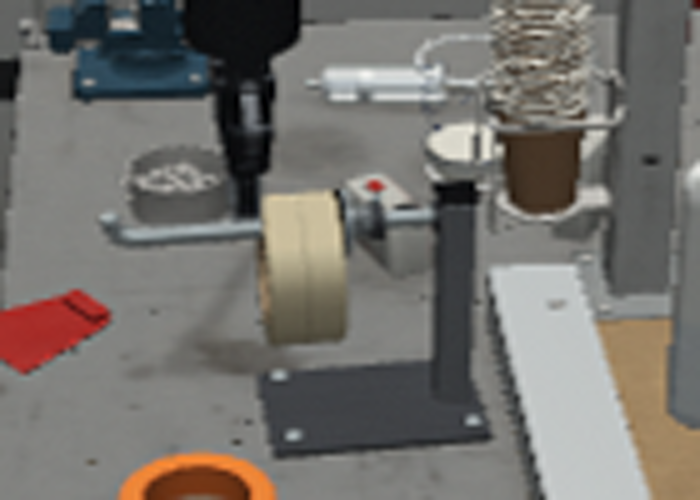

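>>> move_arm(
  deltas=[
    {"offset": [0, 0.6, 0], "rotation": [0, 0, 0], "fingers": 0},
    {"offset": [0, 1.2, 0], "rotation": [0, 0, 0], "fingers": 0},
    {"offset": [0, 1.2, 0], "rotation": [0, 0, 0], "fingers": 0},
  ],
)

```text
time: 16.5
tool_pos: [541.1, -24.0, 160.3]
tcp_rot: [0.682, 0.731, -0.001, -0.001]
ft_force: [-6.5, -0.5, 3.3]
width: 0.001
```

>>> move_arm(
  deltas=[
    {"offset": [0, 0.7, 0], "rotation": [0, 0, 0], "fingers": 0},
    {"offset": [0, 1.4, 0], "rotation": [0, 0, 0], "fingers": 0},
    {"offset": [0, 1.4, 0], "rotation": [0, 0, 0], "fingers": 0},
  ],
)

```text
time: 16.8
tool_pos: [541.6, -24.1, 160.4]
tcp_rot: [0.682, 0.731, -0.002, -0.001]
ft_force: [-9.2, -1.5, 3.8]
width: -0.001
```

>>> move_arm(
  deltas=[
    {"offset": [0, 1.2, 0], "rotation": [0, 0, 0], "fingers": 0},
    {"offset": [0, 1.6, 0], "rotation": [0, 0, 0], "fingers": 0},
    {"offset": [0, 1.6, 0], "rotation": [0, 0, 0], "fingers": 0},
  ],
)

```text
time: 17.1
tool_pos: [542.0, -24.2, 160.4]
tcp_rot: [0.682, 0.731, -0.003, -0.003]
ft_force: [-12.2, -1.7, 5.3]
width: 0.0
```

>>> move_arm(
  deltas=[
    {"offset": [0, 1.15, 0], "rotation": [0, 0, 0], "fingers": 0},
    {"offset": [0, 1.15, 0], "rotation": [0, 0, 0], "fingers": 0},
    {"offset": [0, 1.15, 0], "rotation": [0, 0, 0], "fingers": 0},
    {"offset": [0, 1.15, 0], "rotation": [0, 0, 0], "fingers": 0},
    {"offset": [0, 1.15, 0], "rotation": [0, 0, 0], "fingers": 0},
  ],
)

```text
time: 17.6
tool_pos: [542.0, -24.2, 160.5]
tcp_rot: [0.683, 0.731, -0.004, -0.004]
ft_force: [-9.8, -0.4, 5.1]
width: -0.002
```

```bash
python3 - <<'E'
from h import *
for i in range(3):
  cv2.imwrite('pics/s13.png',get_image('side')[:,:,::-1]);print(get_obs()['ft_force'],get_obs()['tool_pos'])
crop('pics/s13.png','pics/s13c.png',270,130,410,230,5)
E
```

```text
[-10.79678847  -1.2371613    5.67007156] [542.01426805 -24.23130185 160.48679302]
[-10.26623431  -1.05890422   4.4496838 ] [542.01693456 -24.22468865 160.48812844]
[-11.1035648   -2.19069983   5.50797615] [542.00047671 -24.2159498  160.48403631]
```

View pics/s13c.png

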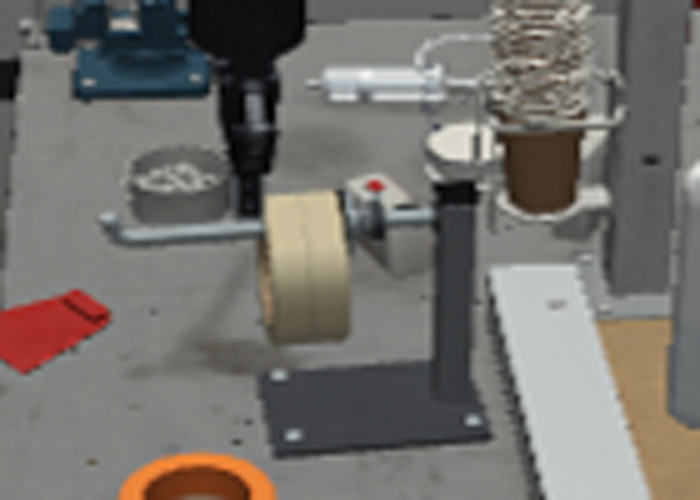

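>>> move_arm(
  deltas=[
    {"offset": [0, 1.35, 0], "rotation": [0, 0, 0], "fingers": 0},
    {"offset": [0, 1.35, 0], "rotation": [0, 0, 0], "fingers": 0},
    {"offset": [0, 1.35, 0], "rotation": [0, 0, 0], "fingers": 0},
    {"offset": [0, 1.35, 0], "rotation": [0, 0, 0], "fingers": 0},
    {"offset": [0, 1.35, 0], "rotation": [0, 0, 0], "fingers": 0},
    {"offset": [0, 1.35, 0], "rotation": [0, 0, 0], "fingers": 0},
    {"offset": [0, 1.35, 0], "rotation": [0, 0, 0], "fingers": 0},
    {"offset": [0, 1.35, 0], "rotation": [0, 0, 0], "fingers": 0},
  ],
)

```text
time: 18.55
tool_pos: [542.1, -24.2, 160.5]
tcp_rot: [0.683, 0.731, -0.006, -0.005]
ft_force: [-10.4, -0.7, 5.4]
width: -0.0
```

>>> move_arm(
  deltas=[
    {"offset": [0, 1.0, 0], "rotation": [0, 0, 0], "fingers": 0},
    {"offset": [0, 0.7, 0], "rotation": [0, 0, 0], "fingers": 0},
    {"offset": [0, 0.4, 0], "rotation": [0, 0, 0], "fingers": 0},
    {"offset": [0, 0.1, 0], "rotation": [0, 0, 0], "fingers": 0},
    {"offset": [0, -0.2, 0], "rotation": [0, 0, 0], "fingers": 0},
    {"offset": [0, -0.5, 0], "rotation": [0, 0, 0], "fingers": 0},
    {"offset": [0, -0.8, 0], "rotation": [0, 0, 0], "fingers": 0},
    {"offset": [0, -1.1, 0], "rotation": [0, 0, 0], "fingers": 0},
    {"offset": [0, -1.4, 0], "rotation": [0, 0, 0], "fingers": 0},
    {"offset": [0, -1.7, 0], "rotation": [0, 0, 0], "fingers": 0},
  ],
)

```text
time: 19.55
tool_pos: [540.5, -24.3, 160.5]
tcp_rot: [0.683, 0.731, -0.006, -0.005]
ft_force: [0.1, -1.1, 0.5]
width: -0.001
```

>>> move_arm(
  deltas=[
    {"offset": [0, 0.1, 0], "rotation": [0, 0, 0], "fingers": 0},
    {"offset": [0, -0.2, 0], "rotation": [0, 0, 0], "fingers": 0},
    {"offset": [0, -0.5, 0], "rotation": [0, 0, 0], "fingers": 0},
    {"offset": [0, -0.8, 0], "rotation": [0, 0, 0], "fingers": 0},
    {"offset": [0, -1.1, 0], "rotation": [0, 0, 0], "fingers": 0},
    {"offset": [0, -1.4, 0], "rotation": [0, 0, 0], "fingers": 0},
    {"offset": [0, -1.7, 0], "rotation": [0, 0, 0], "fingers": 0},
    {"offset": [0, -2.0, 0], "rotation": [0, 0, 0], "fingers": 0},
    {"offset": [0, -2.3, 0], "rotation": [0, 0, 0], "fingers": 0},
    {"offset": [0, -2.6, 0], "rotation": [0, 0, 0], "fingers": 0},
  ],
)

```text
time: 20.55
tool_pos: [537.9, -24.5, 160.6]
tcp_rot: [0.683, 0.731, -0.006, -0.005]
ft_force: [-0.4, 0.2, -0.3]
width: -0.0
```

```bash
python3 - <<'E'
from h import *
delta([539,-23.3,160],94)
cv2.imwrite('pics/s14.png',get_image('side')[:,:,::-1]);crop('pics/s14.png','pics/s14c.png',270,130,410,230,5)
E
```

```text
offset [1.1 1.1 0.6] rot [-0.0147  0.0005 -0.0017] t 20.55 at [537.9 -24.5 160.6] F [-0.4   0.2  -0.29]
```

View pics/s14c.png

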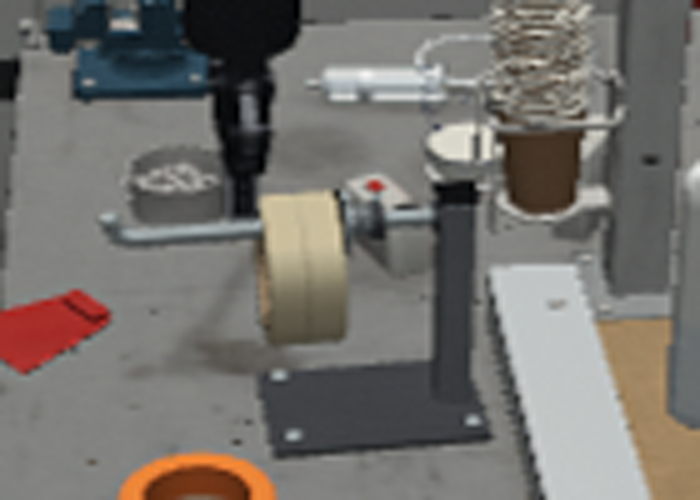

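```bash
python3 - <<'E'
from h import *
g=lambda n:cv2.cvtColor(cv2.imread(f'pics/{n}.png'),cv2.COLOR_BGR2GRAY).astype(float)
# front-roll left edge & rear right edge, rows near roll lower half, sub-pixel by gradient centroid
def edge(im,x0,x1,rows,sgn):
    out=[]
    for r in rows:
        s=im[r-1:r+2,x0:x1].mean(0); s=np.diff(s)*sgn; s[s<4]=0
        if s.sum()>0: out.append(x0+.5+(s*np.arange(len(s))).sum()/s.sum())
    return np.median(out)
for n,tcp in [('s11',527.9),('s12',540.4),('s13',542.0),('s14',None)]:
    im=g(n)
    best=[]
    rows=range(182,194)
    print(n,tcp,'right',edge(im,328,348,rows,-1))
# template match of the seam+right part between s13 & s14
a=g('s13')[172:198,318:342];
for n in('s11','s12','s13','s14'):
    res=cv2.matchTemplate(g(n)[170:200,305:350].astype(np.float32),a.astype(np.float32),cv2.TM_CCOEFF_NORMED)
    _,v,_,l=cv2.minMaxLoc(res); r=res[l[1]]; i=l[0]
    sub=i+0.5*(r[i-1]-r[i+1])/(r[i-1]-2*r[i]+r[i+1]) if 0<i<len(r)-1 else i
    print(n,v,305+sub)
E
```

```text
s11 527.9 right 338.2260273972603
s12 540.4 right 330.5
s13 542.0 right 334.8636363636364
s14 None right 330.5
s11 0.9317166209220886 313.7077
s12 0.9653235077857971 317.53754
s13 1.0 317.99966
s14 0.9640440940856934 317.48575
```

>>> move_arm(
  deltas=[
    {"offset": [1, 0, 0.3], "rotation": [-0.0147, 0, 0], "fingers": 0},
    {"offset": [1, 0, 0.3], "rotation": [-0.0147, 0, 0], "fingers": 0},
    {"offset": [1, 0.8, 0.3], "rotation": [-0.0147, 0, 0], "fingers": 0},
    {"offset": [1, 1.6, 0.3], "rotation": [-0.0147, 0, 0], "fingers": 0},
    {"offset": [1, 2.2, 0.3], "rotation": [-0.0147, 0, 0], "fingers": 0},
    {"offset": [1, 2.8, 0.3], "rotation": [-0.0147, 0, 0], "fingers": 0},
    {"offset": [1, 3.4, 0.3], "rotation": [-0.0147, 0, 0], "fingers": 0},
    {"offset": [1, 4, 0.3], "rotation": [-0.0147, 0, 0], "fingers": 0},
    {"offset": [1, 4.5, 0.3], "rotation": [-0.0147, 0, 0], "fingers": 0},
    {"offset": [1, 4.5, 0.3], "rotation": [-0.0147, 0, 0], "fingers": 0},
  ],
)

```text
time: 21.6
tool_pos: [541.3, -23.4, 160.2]
tcp_rot: [0.683, 0.731, -0.001, -0.001]
ft_force: [-9.1, -0.1, 4.4]
width: -0.0
```

```bash
python3 - <<'E'
from h import *
delta([542.4,-23.3,160],94)
E
```

```text
offset [-0.   1.1  0.2] rot [-0.0033  0.0005 -0.0018] t 21.6 at [541.3 -23.4 160.2] F [-9.11 -0.14  4.36]
```

>>> move_arm(
  deltas=[
    {"offset": [0, 1.5, 0.2], "rotation": [-0.003, 0, 0], "fingers": 0},
    {"offset": [0, 1.9, 0.2], "rotation": [-0.003, 0, 0], "fingers": 0},
    {"offset": [0, 2.2, 0.2], "rotation": [-0.003, 0, 0], "fingers": 0},
    {"offset": [0, 2.2, 0.2], "rotation": [-0.003, 0, 0], "fingers": 0},
  ],
)

```text
time: 22.0
tool_pos: [541.9, -23.3, 160.2]
tcp_rot: [0.683, 0.731, -0.002, -0.002]
ft_force: [-12.6, -1.0, 6.2]
width: 0.001
```

```bash
python3 - <<'E'
from h import *
for i in range(4):
  cv2.imwrite('pics/s15.png',get_image('side')[:,:,::-1]);print(get_obs()['ft_force'],get_obs()['tool_pos'])
delta([543.6,-23.3,160],94)
E
```

```text
[-11.7384454   -0.39745452   6.37844105] [541.92262551 -23.32547415 160.14688562]
[-13.16003828  -1.07390562   5.5307896 ] [541.95441187 -23.34025042 160.1946413 ]
[-11.8952803   -0.45539715   6.34908275] [541.94679703 -23.32408707 160.17005829]
[-12.44594438  -0.30283049   5.85458728] [541.93889707 -23.36105722 160.16492594]
offset [-0.1  1.7  0.2] rot [-0.0048  0.0004 -0.0021] t 22.2 at [541.9 -23.4 160.2] F [-12.45  -0.3    5.85]
```

>>> move_arm(
  deltas=[
    {"offset": [0, 1.6, 0], "rotation": [0, 0, 0], "fingers": 0},
    {"offset": [0, 1.6, 0], "rotation": [0, 0, 0], "fingers": 0},
    {"offset": [0, 1.6, 0], "rotation": [0, 0, 0], "fingers": 0},
    {"offset": [0, 1.6, 0], "rotation": [0, 0, 0], "fingers": 0},
    {"offset": [0, 1.6, 0], "rotation": [0, 0, 0], "fingers": 0},
    {"offset": [0, 1.6, 0], "rotation": [0, 0, 0], "fingers": 0},
  ],
)

```text
time: 22.8
tool_pos: [541.9, -23.3, 160.3]
tcp_rot: [0.683, 0.731, -0.004, -0.003]
ft_force: [-12.2, -0.6, 6.2]
width: -0.002
```

>>> move_arm(
  deltas=[
    {"offset": [0, 1.2, 0], "rotation": [0, 0, 0], "fingers": 0},
    {"offset": [0, 0.9, 0], "rotation": [0, 0, 0], "fingers": 0},
    {"offset": [0, 0.6, 0], "rotation": [0, 0, 0], "fingers": 0},
    {"offset": [0, 0.3, 0], "rotation": [0, 0, 0], "fingers": 0},
    {"offset": [0, 0.0, 0], "rotation": [0, 0, 0], "fingers": 0},
    {"offset": [0, -0.3, 0], "rotation": [0, 0, 0], "fingers": 0},
    {"offset": [0, -0.6, 0], "rotation": [0, 0, 0], "fingers": 0},
    {"offset": [0, -0.9, 0], "rotation": [0, 0, 0], "fingers": 0},
    {"offset": [0, -1.1, 0], "rotation": [0, 0, 0], "fingers": 0},
    {"offset": [0, -1.3, 0], "rotation": [0, 0, 0], "fingers": 0},
  ],
)

```text
time: 23.8
tool_pos: [540.8, -23.4, 160.3]
tcp_rot: [0.683, 0.731, -0.003, -0.003]
ft_force: [-1.4, 0.6, 2.1]
width: -0.005
```

>>> move_arm(
  deltas=[
    {"offset": [0, -0.2, 0], "rotation": [0, 0, 0], "fingers": 0},
    {"offset": [0, -0.4, 0], "rotation": [0, 0, 0], "fingers": 0},
    {"offset": [0, -0.6, 0], "rotation": [0, 0, 0], "fingers": 0},
    {"offset": [0, -0.8, 0], "rotation": [0, 0, 0], "fingers": 0},
    {"offset": [0, -1.1, 0], "rotation": [0, 0, 0], "fingers": 0},
    {"offset": [0, -1.5, 0], "rotation": [0, 0, 0], "fingers": 0},
    {"offset": [0, -2, 0], "rotation": [0, 0, 0], "fingers": 0},
    {"offset": [0, -3, 0], "rotation": [0, 0, 0], "fingers": 0},
    {"offset": [0, -5, 0], "rotation": [0, 0, 0], "fingers": 0},
    {"offset": [0, -8, 0], "rotation": [0, 0, 0], "fingers": 0},
  ],
)

```text
time: 24.8
tool_pos: [532.7, -24.0, 160.3]
tcp_rot: [0.683, 0.731, -0.003, -0.003]
ft_force: [-0.8, -0.0, -0.6]
width: 0.004
```

```bash
python3 - <<'E'
from h import *
delta([529,-23.3,160],94)
cv2.imwrite('pics/s16.png',get_image('side')[:,:,::-1]);crop('pics/s16.png','pics/s16c.png',270,130,410,230,5)
g=lambda n:cv2.cvtColor(cv2.imread(f'pics/{n}.png'),cv2.COLOR_BGR2GRAY).astype(float)
a=g('s13')[172:198,318:342]
for n in('s13','s14','s15','s16'):
    res=cv2.matchTemplate(g(n)[170:200,305:350].astype(np.float32),a.astype(np.float32),cv2.TM_CCOEFF_NORMED)
    _,v,_,l=cv2.minMaxLoc(res); r=res[l[1]]; i=l[0]
    print(n,v,305+i+0.5*(r[i-1]-r[i+1])/(r[i-1]-2*r[i]+r[i+1]))
E
```

```text
offset [ 0.9 -3.6  0.4] rot [-0.009   0.0002 -0.0022] t 24.8 at [532.7 -24.  160.3] F [-0.79 -0.   -0.63]
s13 1.0 317.99966
s14 0.9640440940856934 317.48575
s15 0.9985638856887817 318.00626
s16 0.9600239992141724 317.5045
```

View pics/s16c.png

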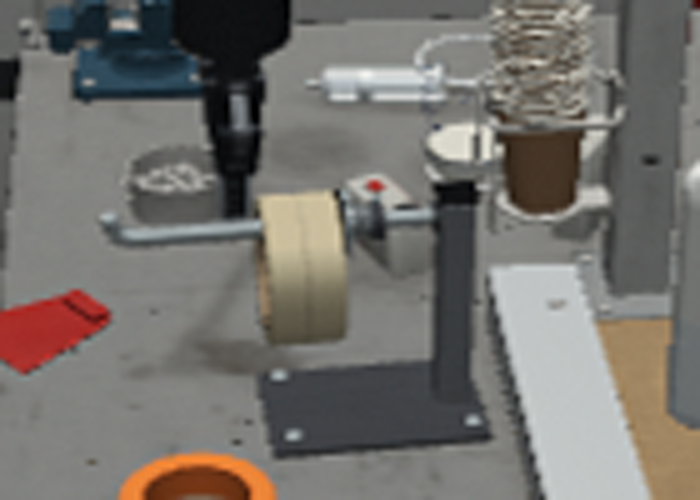

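>>> move_arm(
  deltas=[
    {"offset": [0, -2, 0], "rotation": [0, 0, 0], "fingers": 0},
    {"offset": [0, -3, -6], "rotation": [0, 0, 0], "fingers": 0},
    {"offset": [0, -5, -20], "rotation": [0, 0, 0], "fingers": 0},
    {"offset": [0, -10, -40], "rotation": [0, 0, 0], "fingers": 0},
    {"offset": [0, -20, -65], "rotation": [0, 0, 0], "fingers": 0},
    {"offset": [0, -40, -90], "rotation": [0, 0, 0], "fingers": 0},
    {"offset": [0, -60, -100], "rotation": [0, 0, 0], "fingers": 0},
    {"offset": [0, -60, -100], "rotation": [0, 0, 0], "fingers": 0},
  ],
)

```text
time: 25.65
tool_pos: [473.1, -28.1, 264.9]
tcp_rot: [0.683, 0.73, -0.002, -0.0]
ft_force: [1.2, 0.2, -0.5]
width: -0.004
```

```bash
python3 - <<'E'
from h import *
for n in('side','top'): cv2.imwrite(f'pics/{n}17.png',get_image(n)[:,:,::-1])
crop('pics/side17.png','pics/s17c.png',270,130,410,230,5);crop('pics/top17.png','pics/t17c.png',250,140,450,270,4)
print(get_obs()['ft_force'],get_obs()['tool_pos'])
E
```

```text
[ 0.68234207 -0.72250435  0.32727737] [473.60534684 -27.99797573 261.85295965]
```

View pics/s17c.png

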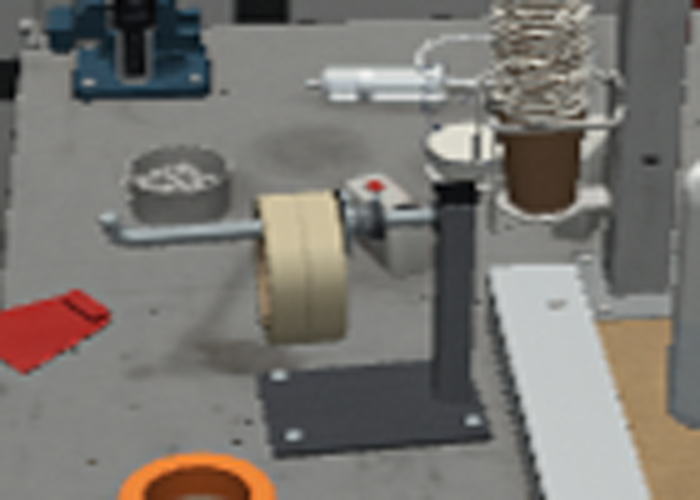

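View pics/t17c.png

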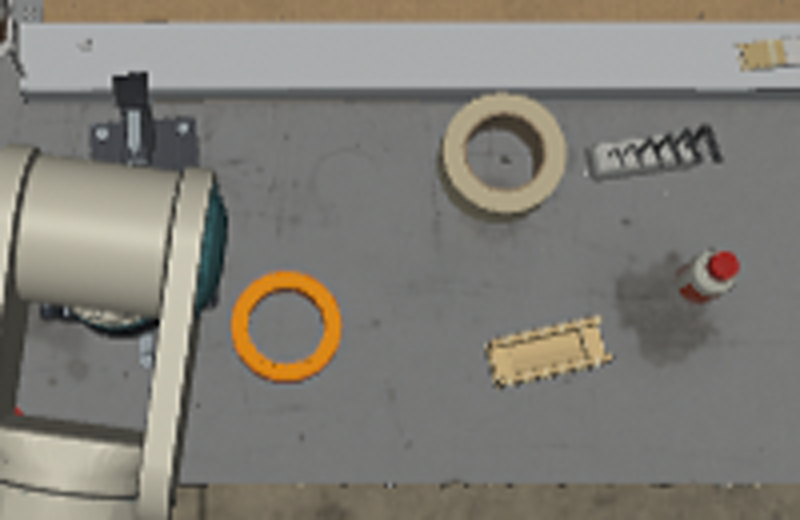

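Side view: the two rolls hang face to face at the stop, with the seam at about (331, 180), and the arm is clear. Top view: the cradle is empty and the other items are where they were. Handing in.

```bash
python3 -c "
from bench import *
print(finish_job())"
```

```text
the job is handed in; nothing more can be done
None
```

The new roll is on the bar in front of the first one. I pushed both back onto the sprung stop, held them there and eased off slowly. I handed the job in at about 26 s.

**Pressing:** I pressed twice because the first push may have been a little light.

| Push | Push force along the bar | Held for |
|---|---|---|
| First | about 10.7 N (peak reading 12.2 N) | about 1.5 s |
| Second | about 12.3 N (peak reading 13.2 N) | about 0.8 s |

**Last checks:** The side view shows both rolls hanging face to face at the stop, with the arm clear and the force reading back near zero. The top view shows the cradle empty and the items it covers not moved; the arm hid part of the hook.

**Uncertain:**
- **How far the stop gave:** I could not see the stop's travel directly. Loading forces suggest about 2.6–3 mm. In the images the rolls sprang back only about 1.7 mm, which points to about 2–2.7 mm, because friction took part of the push.
- **Total force on the fingers:** An upward component of up to 6 N took the total during the second push to about 13.8 N on average, with a peak of about 14.3 N. That is closer to the 15 N limit than the push along the bar alone.

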